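# Put the bar's bottles, seasonings and measure back in their holders

### The job

Sort the things standing about on the front of the worktop into their holders: one dropper bottle upright in each of the two bays of the dark wooden rack, the salt shaker and the spice jar upright side by side in the oblong steel tray, and the jigger upright in the round brass dish. Set each down gently on the floor of its holder rather than dropping it, and leave the shot glass and the bottle stopper standing where they are.

Things in the scene. Friction and masses are not known exactly. Their poses are not given: they have to be found in the camera images.
- dropper_bottle_a: Small dropper bottle: brown glass body with a paper label, black rubber dropper on top. 102 mm high; round body 33 mm in diameter from 0 to 70 mm, shoulder 24 mm wide to 77 mm, dropper 13 mm wide above. About 70 g. The two dropper bottles are interchangeable. Origin: centre of its underside, z up; loose, standing upright in the front half of the worktop, between the holders.
- dropper_bottle_b: Small dropper bottle: brown glass body with a paper label, black rubber dropper on top. 102 mm high; round body 33 mm in diameter from 0 to 70 mm, shoulder 24 mm wide to 77 mm, dropper 13 mm wide above. About 70 g. The two dropper bottles are interchangeable. Origin: centre of its underside, z up; loose, standing upright in the front half of the worktop, between the holders.
- salt_shaker: Salt shaker: straight clear glass body with a grey pierced metal top. 90 mm high; round, 44 mm in diameter up to 74 mm, top 34 mm wide above. About 100 g. Origin: centre of its underside, z up; loose, standing upright in the front half of the worktop, between the holders.
- spice_jar: Spice jar: clear glass with a green and orange paper label and a dark brown screw lid (fixed on). 105 mm high, round, 44 mm in diameter all the way up. About 110 g. Origin: centre of its underside, z up; loose, standing upright in the front half of the worktop, between the holders.
- jigger: Jigger: grey metal two-ended bar measure, hourglass shaped, 78 mm high, 43 mm in diameter at the upper rim, hard to the touch as a straight-sided shape (it can be gripped at 50 to 65 mm height like a body about 40 mm wide). About 90 g. Origin: centre of its underside, z up; loose, standing upright in the front half of the worktop, between the holders.
- dropper_rack: Dark wooden rack with two square open-topped bays side by side, cork on their floors; for the dropper bottles, one in each bay. Outside 126 mm (its x) by 66 mm (its y) by 30 mm high, walls 6 mm, floor top 6 mm above its underside. Each bay is 54 by 54 mm inside; bay centres at y = 0, x = -30 mm and x = +30 mm in its frame. Fixed in place. Origin: centre of its underside, z up.
- oblong_tray: Oblong shallow steel tray without divider, with a small loop handle at each short end; for the salt shaker and the spice jar. Outside 168 mm (its x) by 92 mm (its y), rim 18 mm high, walls 4 mm, floor top 4 mm above its underside; inside 160 by 84 mm; the handles reach x = +-99 mm and are 33 mm high. Two jars fit side by side, for instance at x = -38 mm and +38 mm. Fixed in place. Origin: centre of its underside, z up.
- round_dish: Round shallow brass dish; for the jigger. 96 mm outer diameter at the rim, 14 mm high, flat floor about 78 mm in diameter, floor top 4 mm above its underside. Fixed in place. Origin: centre of its underside, z up.
- shot_glass: Bystander: small clear shot glass, 48 mm wide at the rim, 61 mm high, 70 g; leave it where it stands. Origin: centre of its underside, z up; loose, standing upright in the front half of the worktop, between the holders.
- bottle_stopper: Bystander: pale metal bottle stopper standing on its round knob, 35 mm wide, 52 mm high, 70 g; leave it where it stands. Origin: centre of its underside, z up; loose, standing upright in the front half of the worktop, between the holders.
There are look-alikes about, which are no part of the job. What is shaped like the spice_jar but turquoise is not meant. What is shaped like the dropper_bottle_a but purple is not meant.

How it is judged:
At the end, for the whole second after the job is handed in: One dropper bottle in each rack bay (either order), salt shaker and spice jar on the tray floor inside its rim, jigger on the dish floor inside its rim; all upright within 0.15 rad, released, at rest; shot glass and stopper upright within 25 mm of their starts (((y of dropper_bottle_a in the frame of dropper_rack between -0.015 and 0.015 m and x of dropper_bottle_a in the frame of dropper_rack between -0.045 and -0.015 m and z of dropper_bottle_a in the frame of dropper_rack between -0.002 and 0.012 m and y of dropper_bottle_b in the frame of dropper_rack between -0.015 and 0.015 m and x of dropper_bottle_b in the frame of dropper_rack between 0.015 and 0.045 m and z of dropper_bottle_b in the frame of dropper_rack between -0.002 and 0.012 m) or (y of dropper_bottle_a in the frame of dropper_rack between -0.015 and 0.015 m and x of dropper_bottle_a in the frame of dropper_rack between 0.015 and 0.045 m and z of dropper_bottle_a in the frame of dropper_rack between -0.002 and 0.012 m and y of dropper_bottle_b in the frame of dropper_rack between -0.015 and 0.015 m and x of dropper_bottle_b in the frame of dropper_rack between -0.045 and -0.015 m and z of dropper_bottle_b in the frame of dropper_rack between -0.002 and 0.012 m)) and y of salt_shaker in the frame of oblong_tray between -0.026 and 0.026 m and x of salt_shaker in the frame of oblong_tray between -0.064 and 0.064 m and z of salt_shaker in the frame of oblong_tray between -0.002 and 0.01 m and y of spice_jar in the frame of oblong_tray between -0.026 and 0.026 m and x of spice_jar in the frame of oblong_tray between -0.064 and 0.064 m and z of spice_jar in the frame of oblong_tray between -0.002 and 0.01 m and horizontal distance between jigger and round_dish below 0.024 m and y of jigger in the frame of round_dish between -0.03 and 0.03 m and x of jigger in the frame of round_dish between -0.03 and 0.03 m and z of jigger in the frame of round_dish between -0.002 and 0.01 m and angle between each of dropper_bottle_a, dropper_bottle_b, salt_shaker, spice_jar, jigger, shot_glass, bottle_stopper's own z axis and vertical below 0.15 rad and linear speed of each of dropper_bottle_a, dropper_bottle_b, salt_shaker, spice_jar, jigger below 0.02 m/s and angular speed of each of dropper_bottle_a, dropper_bottle_b, salt_shaker, spice_jar, jigger below 0.2 rad/s and distance of each of shot_glass, bottle_stopper from where it was at the start of the episode below 0.025 m); the robot touches nothing.
It fails at once if one of the five things is dropped or thrown: it moves faster than 0.65 m/s (a fall of about 20 mm) while the fingers do not hold it ((contact force between the fingers and dropper_bottle_a below 0.01 N and linear speed of dropper_bottle_a above 0.65 m/s) or (contact force between the fingers and dropper_bottle_b below 0.01 N and linear speed of dropper_bottle_b above 0.65 m/s) or (contact force between the fingers and salt_shaker below 0.01 N and linear speed of salt_shaker above 0.65 m/s) or (contact force between the fingers and spice_jar below 0.01 N and linear speed of spice_jar above 0.65 m/s) or (contact force between the fingers and jigger below 0.01 N and linear speed of jigger above 0.65 m/s)).
It fails at once if the shot glass or the stopper is pushed more than 25 mm away or knocked over (distance of any of shot_glass, bottle_stopper from where it was at the start of the episode above 0.025 m or angle between any of shot_glass, bottle_stopper's own z axis and vertical above 0.5 rad).
It also fails if it takes over 128 s, if anything falls off the work surface, if the arm or the gripper's body presses on something with over 40 N, if the wrist force passes 120 N, or if a joint passes its speed limit or range.

### The arm

A 6-joint arm with a two-finger parallel gripper is mounted at the origin on a cart in front of the work surface, level with it; the furniture and walls round the work are solid. World frame = base frame: x ahead of the robot, y to its left, z up, the work surface at z = 0. Lengths are in m, angles in rad, forces in N, time in s.
With the tool pointing down it reaches from about 0.3 to 0.85 m from the base axis. Payload 5.4 kg.
Tool frame: the origin (TCP) lies between the finger pads; the fingertips stand 19 mm ahead of it and the grasp point (between the pads) is the TCP (robot.finger_overhang is the distance from the TCP to the fingertips, in m); z points along the fingers, y is the line along which they close (so a half turn about z gives the same grasp; the last joint's range is limited). The gripper opens to 85 mm and grips with 20 to 120 N. Pads are 22 mm wide; open, the fingers measure 114 mm over their backs; the gripper's body (76 mm by 85 mm) begins 54 mm behind the grasp point. The pads swing forward as they close: fully open they stand 13 mm farther back than shut.
Start: joints at [1.002, 0.158, 1.597, -0, 1.386, -0.21], TCP at [0.202, 0.538, 0.25] pointing down, gripper open.
Joint ranges: [-2.91, 2.91], [-0.94, 2.29], [0.18, 2.7], [-1.29, 4.43], [0.17, 2.64], [-3, 3]. Speed limits (rad/s): [2.57, 2.57, 3.14, 3.14, 3.14, 3.14].

### API

Orientations are given as [roll, pitch, yaw] about the fixed x, y, z axes, in that order (R = Rz(yaw) Ry(pitch) Rx(roll)).
In Python, from station import readout, camera, camera_params, hand_in, masks_of, place_of, robot gives the robot as it stands.
- The arm moves only by the tool step_arm, never from a script. Its arguments are lists of equal length, an entry for each row: "delta_pos": the shift along the tool's x, y, z in m, a list of three; "roll": the turn about the tool's z in degrees; "gripper": the opening in per cent of the stroke, from 0 (shut) to 100 (fully open). A call has 1 to 8 rows; each row is the pose to reach, as a shift and turn from the pose commanded when the call began, along the tool's axes at that moment; what a row does not reach only later rows make up. A row lasts 1/12 s, in which the tool goes at most 41.7 mm and 7.16 degrees, less where a joint would pass 70% of its speed; a pose out of reach is approached as far as the arm can. A call with a gripper value outside its range is refused whole. The fingers move at their own pace and stop on an object; "squeeze" is the grip in N (left out, the last holds). Time passes only in rows, so rows that repeat a pose let the fingers close. It gives the time, the measured TCP pose, the force, the opening and the grip force at its end, in the units of the state.
- readout.get_obs(): the state, without advancing time (a new reading comes with each control period).
- camera(name): name is "scene" or "top" or "wrist"; returns (picture, depth): 480x640x3 uint8, red, green, blue; 480x640 float32, m along the optical axis (not along the pixel's ray), 0 where there is no reading.
- camera_params(name): a dict with "fx", "fy", "cx", "cy" (pixels), "rvec" (rotation vector, rad) and "tvec" (3), from world to camera coordinates, as OpenCV has them. Camera axes: x right, y down, z forward; pixel columns grow to the right and rows downward; lengths in m; the calibration is good to about 2 mm. A picture is of the moment at which its call begins: read the wrist's pose just before it. camera_params takes no time and is no camera call; for the wrist camera it gives the pose at the moment of the call.
- hand_in(): hands the job in; it is judged then, once.
Trained networks look in the newest picture that a camera, given by its name, has taken for a name from the list of things; names that differ only in an ending like _2 or _b are one class to them, and where a whole thing is asked for, a point or a joint stands for the part that bears it (a point fixed in the world has none). Each returns a list of dicts, best first, with "score" (0 to 1); they miss things now and then, are a little off and sometimes report something else, mostly with a low value. They report only what shows in the picture. A call takes as long as a camera call. They do not tell look-alikes from the thing itself.
- masks_of(camera, thing): "region" (480x640 bool, what is visible of it) and "extent" ([left, top, right, bottom] in pixels, round what is visible of it).
- place_of(camera, thing): "centre" ([column, row] in pixels: a listed point, or the origin of a listed thing).
The state is a dict: "time_s": time; "joints": joint angles; "joint_vel": joint speeds; "tau": joint torques, N m; "position": TCP position; "orientation": TCP orientation; "wrist_force": force on the tool from outside, world axes, zero at the start; "moment": the same for the moment, N m; "width": finger opening in m; "gripper_force": force on a finger pad.
Only numpy, scipy, OpenCV 4.12 (cv2) and the standard library are available. Lean on these libraries where they do the work, as an engineer would, in place of code of your own. Each camera call takes 0.05 s, during which the arm holds its last target. There are 200 camera calls.

## Working session

There is one attempt and no reset: what is moved stays moved. The work goes in short steps, Python scripts to look and compute and a tool call to move; the robot and the scene stay as the last step left them, time stands still between calls to the robot, and variables do not carry over. Pictures are saved under pics/ and viewed, at most 14 in all, crops included, and the job is handed in when it is done.

Besides the shell and the picture viewer there is one more tool, called after "Request:" as name([rows], argument=value, ...), one row to a line, values as JSON. step_arm: Moves the arm, as the interface text tells. Its arguments: {"type":"object","properties":{"delta_pos":{"type":"array"},"roll":{"type":"array"},"gripper":{"type":"array"},"squeeze":{"type":"number"}},"required":["delta_pos","roll","gripper"]}

```bash
mkdir -p pics; ls
cat > h.py <<'E'
import numpy as np, cv2
from station import *
def cam(n):
    p=camera_params(n); K=np.array([[p['fx'],0,p['cx']],[0,p['fy'],p['cy']],[0,0,1]])
    R=cv2.Rodrigues(np.array(p['rvec'],float))[0]; t=np.array(p['tvec'],float).ravel(); return K,R,t
def cloud(n,d):
    K,R,t=cam(n); v,u=np.mgrid[:480,:640]
    c=np.stack([(u-K[0,2])/K[0,0]*d,(v-K[1,2])/K[1,1]*d,d],-1)
    return (c-t)@R
def ray(n,px,z):
    K,R,t=cam(n); o=-R.T@t; r=R.T@np.linalg.inv(K)@np.array([px[0],px[1],1.]); return o+r*(z-o[2])/r[2]
E
python3 - <<'E'
from h import *
o=readout.get_obs(); print({k:np.round(o[k],3).tolist() for k in o}, robot.finger_overhang)
for n in ['scene','top']:
    im,d=camera(n); cv2.imwrite(f'pics/{n}0.png',im[...,::-1]); P=cloud(n,d); np.savez(f'{n}0.npz',im=im,d=d,P=P)
    print(n, -cam(n)[1].T@cam(n)[2])
    for th in ['dropper_bottle_a','salt_shaker','spice_jar','jigger','dropper_rack','oblong_tray','round_dish','shot_glass','bottle_stopper']:
        for q in masks_of(n,th)[:4]:
            m=q['region']&(d>0)
            if m.sum()<5: continue
            pts=P[m]; pts=pts[pts[:,2]>0.004]
            if len(pts)<5: continue
            zt=np.percentile(pts[:,2],97); tp=pts[pts[:,2]>zt-.008]
            lo,hi=np.percentile(pts,[2,98],axis=0)
            print(th,round(q['score'],2),q['extent'],'top',np.round([*((tp.min(0)+tp.max(0))/2)[:2],zt],3),'lo',lo.round(3),'hi',hi.round(3))
E
```

```text
pics
{'time_s': 0.0, 'joints': [1.002, 0.159, 1.598, 0.0, 1.386, -0.21], 'joint_vel': [0.0, -0.0, -0.001, -0.0, 0.001, 0.001], 'tau': [-0.0, -39.6, -33.143, -0.0, 0.008, -0.0], 'position': [0.202, 0.538, 0.249], 'orientation': [-3.14, -0.0, 2.783], 'wrist_force': [0.363, -0.202, 0.671], 'moment': [0.011, 0.011, 0.021], 'gripper_force': 0.0, 'width': 0.085} 0.019
scene [-0.57940091 -0.1729765   1.19073436]
dropper_bottle_a 0.68 [435.1, 232.7, 451.5, 260.7] top [ 0.526 -0.34   0.097] lo [ 0.511 -0.353  0.018] hi [ 0.532 -0.324  0.097]
dropper_bottle_a 0.68 [347.6, 225.0, 361.9, 253.1] top [ 0.543 -0.088  0.094] lo [ 0.528 -0.103  0.007] hi [ 0.549 -0.072  0.096]
dropper_bottle_a 0.59 [470.5, 234.0, 478.8, 257.1] top [ 0.551 -0.42   0.088] lo [ 0.54  -0.435  0.006] hi [ 0.558 -0.407  0.09 ]
salt_shaker 0.92 [256.0, 243.2, 274.2, 270.2] top [0.432 0.158 0.087] lo [0.414 0.14  0.008] hi [0.444 0.177 0.087]
spice_jar 0.17 [342.9, 254.5, 358.7, 277.5] top [ 0.438 -0.083  0.06 ] lo [ 0.415 -0.104  0.008] hi [ 0.46  -0.063  0.061]
jigger 0.73 [435.3, 257.8, 451.2, 289.9] top [ 0.451 -0.339  0
[... 1945 characters left out ...]
.75 [185.1, 202.8, 225.3, 282.9] top [0.492 0.31  0.029] lo [0.406 0.265 0.004] hi [0.584 0.355 0.031]
oblong_tray 0.47 [402.5, 212.3, 433.8, 263.4] top [ 0.505 -0.213  0.033] lo [ 0.443 -0.246  0.004] hi [ 0.564 -0.18   0.034]
round_dish 0.93 [290.7, 223.9, 337.1, 264.0] top [0.493 0.04  0.017] lo [ 0.449 -0.004  0.004] hi [0.537 0.083 0.018]
round_dish 0.34 [148.4, 249.9, 177.7, 274.8] top [0.44 0.4  0.11] lo [0.42  0.378 0.016] hi [0.458 0.418 0.11 ]
shot_glass 0.52 [351.9, 249.6, 379.1, 271.0] top [ 0.436 -0.082  0.064] lo [ 0.415 -0.102  0.01 ] hi [ 0.458 -0.06   0.065]
bottle_stopper 0.68 [251.4, 217.9, 264.1, 228.7] top [0.545 0.184 0.055] lo [0.531 0.168 0.007] hi [0.557 0.2   0.055]
```

Run:
```python
from h import *
z=np.load('top0.npz'); im=z['im'][...,::-1]; P=z['P']; s=np.load('scene0.npz'); si=s['im'][...,::-1]
def crop(im,c,w=23,S=5): u,v=c; return cv2.resize(im[v-w:v+w,u-w:u+w],(200,200),interpolation=cv2.INTER_CUBIC)
t=[(469,228),(502,215),(364,220),(472,255)]; t2=[(128,256),(165,263),(266,264),(258,223)]
a=[(443,246),(474,246),(355,239),(443,273)]
cv2.imwrite('pics/m.png',np.vstack([np.hstack([crop(im,c) for c in t]),np.hstack([crop(im,c) for c in t2]),np.hstack([crop(si,c) for c in a])]))
def rect(lo,hi,zl,zh):
    for nm,Q in (('top',P),('scene',s['P'])):
        m=np.all((Q[...,:2]>lo)&(Q[...,:2]<hi),-1)&(Q[...,2]>zl)&(Q[...,2]<zh)
        print(nm,m.sum(),cv2.minAreaRect(Q[m][:,:2].astype(np.float32)))
rect([.41,-.28],[.6,-.15],.022,.045)   # rack
rect([.36,.23],[.62,.372],.012,.045)    # tray incl handles
rect([.36,.23],[.62,.372],.012,.024)
rect([.42,-.03],[.57,.11],.009,.03)
# all things above table
m=(P[...,2]>.02)&(P[...,2]<.3)&(P[...,0]>.25)&(P[...,0]<.9)
n,l,st,c=cv2.connectedComponentsWithStats(m.astype(np.uint8))
for i in range(1,n):
    if st[i,4]>15:
        q=P[l==i]; print(st[i],q.min(0).round(3),q.max(0).round(3))
```

```text
top 455 ((0.5052253007888794, -0.21350765228271484), (0.06706488877534866, 0.12651343643665314), 87.76520538330078)
scene 287 ((0.5046526193618774, -0.2149319052696228), (0.06582644581794739, 0.1318865269422531), 87.97968292236328)
top 545 ((0.4906863570213318, 0.310841828584671), (0.19845391809940338, 0.09381880611181259), 0.22396498918533325)
scene 219 ((0.48729386925697327, 0.3084338903427124), (0.09398019313812256, 0.20096541941165924), 89.03154754638672)
top 419 ((0.49186086654663086, 0.3108464181423187), (0.18727852404117584, 0.09381880611181259), 0.22396498918533325)
scene 172 ((0.49319329857826233, 0.3083341419696808), (0.09398019313812256, 0.1891162097454071), 89.03154754638672)
top 340 ((0.48321062326431274, 0.04672633856534958), (0.09391339123249054, 0.11721253395080566), 55.697906494140625)
scene 147 ((0.4929313361644745, 0.03957168385386467), (0.09377038478851318, 0.09253666549921036), 31.59295082092285)
[  400    99   187   243 16933] [ 0.251 -0.482  0.02 ] [ 0.859 -0.178  0.3  ]
[323 101  66  21 814] [ 0.798 -0.151  0.02 ] [0.854 0.015 0.122]
[    0   103   179    90 1
[... 254 characters left out ...]
234] [ 0.541 -0.437  0.02 ] [ 0.574 -0.403  0.104]
[359 211  14  17 187] [ 0.528 -0.1    0.021] [ 0.563 -0.069  0.103]
[404 211  28  52 497] [ 0.441 -0.249  0.02 ] [ 0.568 -0.178  0.037]
[251 216  11   9  60] [0.537 0.171 0.02 ] [0.554 0.196 0.058]
[461 218  18  16 215] [ 0.511 -0.354  0.021] [ 0.543 -0.321  0.102]
[112 243  30  23 494] [0.437 0.464 0.02 ] [0.481 0.509 0.113]
[464 246  21  19 291] [ 0.43  -0.359  0.021] [ 0.471 -0.316  0.084]
[149 250  28  23 459] [0.419 0.377 0.02 ] [0.463 0.422 0.113]
[356 253  20  20 202] [ 0.413 -0.105  0.02 ] [ 0.459 -0.059  0.068]
[256 255  18  19 278] [0.415 0.14  0.022] [0.454 0.181 0.094]
[191 278  24   6  59] [0.391 0.283 0.022] [0.405 0.34  0.041]
```

View pics/m.png

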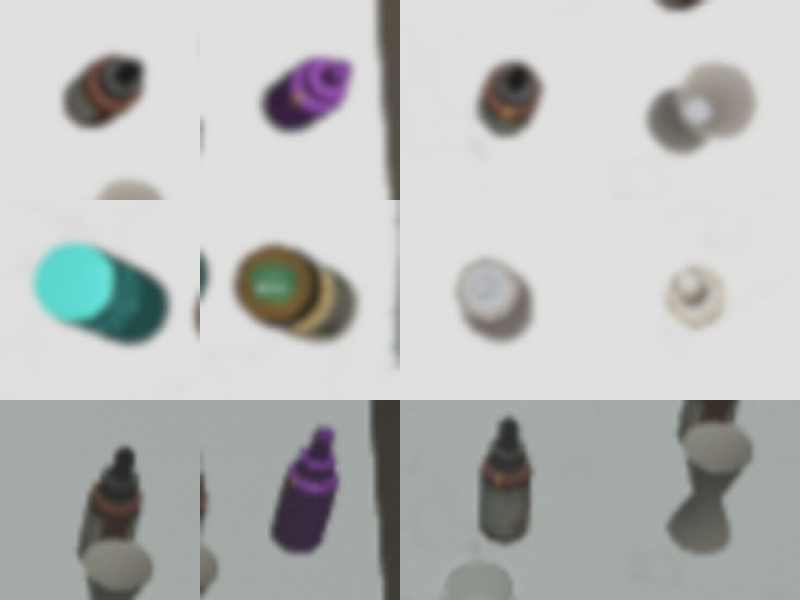

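View pics/top0.png

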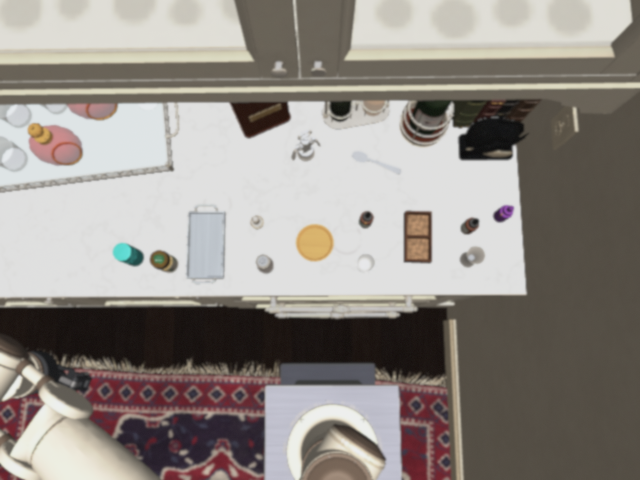

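View pics/scene0.png

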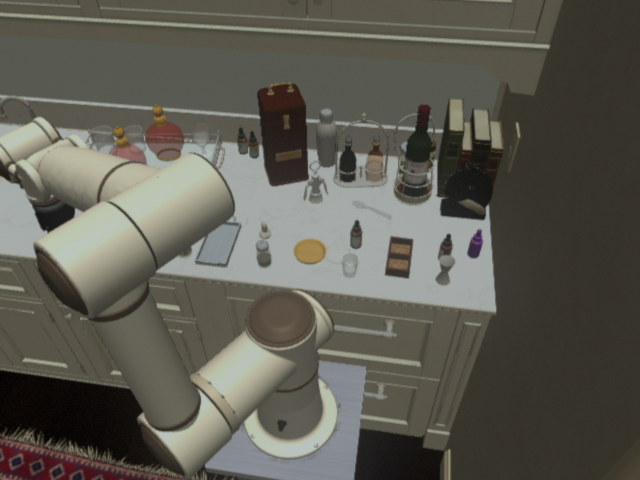

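Dropper-bottle candidates in the top picture are (469,228), (364,220) and (502,215). The first two are brown, and the third is purple, so it is a look-alike. Spice-jar candidates are (165,263), with a brown lid and paper label, and (128,256), which is turquoise and a look-alike. The enlarged crop confirms both choices. The tray is at (206,243), the dish at (314,243) and the rack at (418,237). I'll start with the spice jar at about (0.441, 0.400).

Request:
step_arm([
  [-0.272,-0.045,0],
  [-0.272,-0.045,0],
  [-0.272,-0.045,0],
  [-0.272,-0.045,0],
  [-0.272,-0.045,0],
  [-0.272,-0.045,0],
  [-0.272,-0.045,0],
  [-0.272,-0.045,0],
], roll=[-20.5,-20.5,-20.5,-20.5,-20.5,-20.5,-20.5,-20.5], gripper=[75,75,75,75,75,75,75,75], squeeze=30)

```text
time_s: 1.67
position: [0.4461, 0.397, 0.2503]
orientation: [-3.14, 0.003, 3.134]
wrist_force: [-0.2, 0.3, 0.1]
width: 0.0641
gripper_force: 0.0
```

Request:
step_arm([
  [0,0,0],
  [0,0,0.04],
  [0,0,0.08],
  [0,0,0.11],
  [0,0,0.11],
  [0,0,0.11],
], roll=[0,0,0,0,0,0], gripper=[75,75,75,75,75,75])

```text
time_s: 2.17
position: [0.4387, 0.4009, 0.1391]
orientation: [-3.14, -0.004, -3.141]
wrist_force: [1.1, 0.1, 0.7]
width: 0.0638
gripper_force: 0.0
```

Run:
```python
from h import *
im,d=camera('wrist'); cv2.imwrite('pics/w1.png',im[...,::-1]); P=cloud('wrist',d)
m=(P[...,2]>.05)&(P[...,2]<.125)&(abs(P[...,0]-.441)<.04)&(abs(P[...,1]-.4)<.04)
q=P[m]; print(q.min(0),q.max(0),m.sum()); print(np.round(readout.get_obs()['position'],4))
```

```text
[0.42283056 0.37789233 0.05004976] [0.46727849 0.42311587 0.10923178] 7241
[0.4405 0.4017 0.1417]
```

View pics/w1.png

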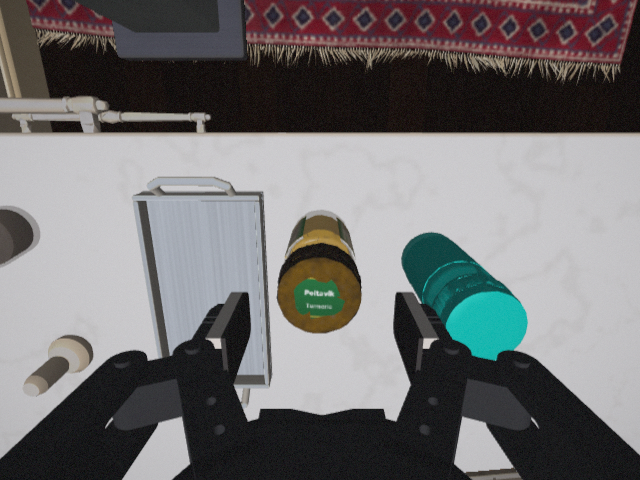

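The brown-lidded jar sits centred between the fingers at (320,290), and the turquoise jar is clear at right. I'll descend and grip.

Request:
step_arm([
  [-0.003,-0.001,0.03],
  [-0.003,-0.001,0.055],
  [-0.003,-0.001,0.07],
  [-0.003,-0.001,0.07],
  [-0.003,-0.001,0.07],
  [-0.003,-0.001,0.07],
  [-0.003,-0.001,0.07],
  [-0.003,-0.001,0.07],
], roll=[0,0,0,0,0,0,0,0], gripper=[75,75,75,75,30,30,30,30])

```text
time_s: 2.88
position: [0.4458, 0.401, 0.0736]
orientation: [3.139, 0.005, 3.141]
wrist_force: [-0.8, -0.9, 6.6]
width: 0.0435
gripper_force: 30.2
```

Request:
step_arm([
  [0,0,-0.03],
  [0,0,-0.06],
  [-0.03,-0.03,-0.06],
  [-0.06,-0.06,-0.06],
  [-0.085,-0.09,-0.06],
  [-0.085,-0.09,-0.06],
  [-0.085,-0.09,-0.05],
  [-0.085,-0.09,-0.03],
], roll=[0,0,0,0,0,0,0,0], gripper=[30,30,30,30,30,30,30,30])

```text
time_s: 3.55
position: [0.5308, 0.3106, 0.1029]
orientation: [3.139, 0.006, 3.14]
wrist_force: [1.0, -1.1, -1.1]
width: 0.043
gripper_force: 31.4
```

Request:
step_arm([
  [0,0,0.008],
  [0,0,0.016],
  [0,0,0.02],
  [0,0,0.022],
  [0,0,0.023],
  [0,0,0.023],
], roll=[0,0,0,0,0,0], gripper=[30,30,30,30,30,30])

```text
time_s: 4.05
position: [0.5291, 0.3101, 0.078]
orientation: [3.141, 0.001, 3.141]
wrist_force: [0.2, 0.1, -0.7]
width: 0.0431
gripper_force: 31.3
```

Request:
step_arm([
  [0,0,0.001],
  [0,0,0.002],
  [0,0,0.003],
  [0,0,0.003],
], roll=[0,0,0,0], gripper=[30,30,30,30])

```text
time_s: 4.38
position: [0.5306, 0.3101, 0.0778]
orientation: [3.141, 0.004, 3.141]
wrist_force: [-4.3, -2.1, 13.7]
width: 0.0432
gripper_force: 32.0
```

Request:
step_arm([
  [0,0,-0.001],
  [0,0,-0.001],
  [0,0,-0.001],
  [0,0,-0.001],
  [0,0,-0.04],
  [0,0,-0.08],
  [0.03,-0.05,-0.1],
  [0.06,-0.09,-0.1],
], roll=[0,0,0,0,0,0,0,0], gripper=[75,75,75,75,75,75,75,75])

```text
time_s: 5.05
position: [0.4877, 0.2427, 0.1765]
orientation: [3.139, 0.01, -3.141]
wrist_force: [-0.9, -1.2, 0.4]
width: 0.064
gripper_force: 0.0
```

Request:
step_arm([
  [0.015,-0.03,0],
  [0.033,-0.06,0.0],
  [0.033,-0.06,0.02],
  [0.033,-0.06,0.05],
  [0.033,-0.06,0.05],
  [0.033,-0.06,0.05],
  [0.033,-0.06,0.05],
], roll=[0,0,0,0,0,0,0], gripper=[75,75,75,75,75,75,75])

```text
time_s: 5.63
position: [0.452, 0.1823, 0.1226]
orientation: [3.141, 0.001, 3.141]
wrist_force: [0.5, -0.1, -0.0]
width: 0.0638
gripper_force: 0.0
```

```bash
cat >> h.py <<'E'
def near(x,y,zl=.05,zh=.1,r=.04,save=None):
    im,d=camera('wrist'); P=cloud('wrist',d)
    m=(P[...,2]>zl)&(P[...,2]<zh)&(abs(P[...,0]-x)<r)&(abs(P[...,1]-y)<r); q=P[m]
    o=readout.get_obs(); print('min',q.min(0).round(4),'max',q.max(0).round(4),'mid',((q.min(0)+q.max(0))/2)[:2].round(4),m.sum(),'tcp',np.round(o['position'],4))
    if save: cv2.imwrite(save,im[...,::-1])
E
python3 - <<'E'
from h import *
near(.435,.16,save='pics/w2.png')
E
```

```text
min [0.4216 0.1423 0.05  ] max [0.4564 0.1781 0.0901] mid [0.439  0.1602] 4128 tcp [0.4525 0.1824 0.1232]
```

View pics/w2.png

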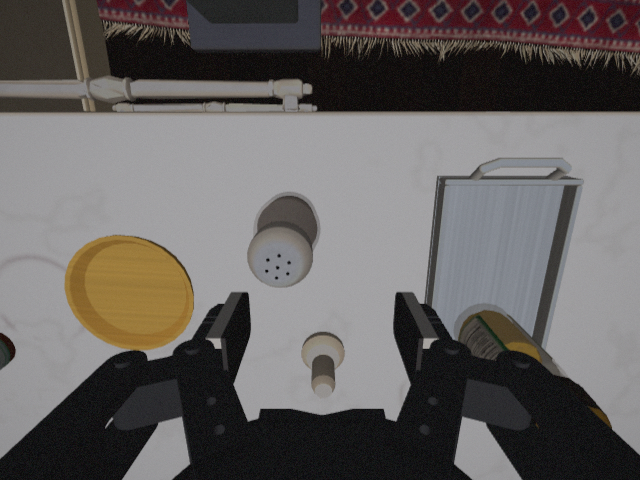

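The salt shaker shows at (280,255), 14 mm in -x and 22 mm in -y from the TCP. The spice jar stands in the tray and the stopper at (322,360) is clear.

Request:
step_arm([
  [0.0145,-0.022,0],
  [0.0145,-0.022,0.0],
  [0.0145,-0.022,0.03],
  [0.0145,-0.022,0.055],
  [0.0145,-0.022,0.066],
  [0.0145,-0.022,0.066],
  [0.0145,-0.022,0.066],
], roll=[0,0,0,0,0,0,0], gripper=[75,75,75,75,75,75,75])

```text
time_s: 6.27
position: [0.4374, 0.1604, 0.0564]
orientation: [3.141, 0.0, 3.141]
wrist_force: [0.9, 0.2, 0.9]
width: 0.0639
gripper_force: 0.0
```

Request:
step_arm([
  [0,0,0],
  [0,0,0],
  [0,0,0],
  [0,0,0],
  [0,0,-0.03],
  [0,0,-0.06],
  [0,0,-0.06],
  [0,0,-0.06],
], roll=[0,0,0,0,0,0,0,0], gripper=[30,30,30,30,30,30,30,30])

```text
time_s: 6.93
position: [0.4388, 0.1603, 0.1181]
orientation: [3.141, 0.006, 3.141]
wrist_force: [0.1, -0.4, -1.2]
width: 0.0371
gripper_force: 30.5
```

Run:
```python
from h import *
im,_=camera('wrist'); s,_=camera('scene')
a=cv2.resize(im[180:420,140:500],(720,480))[...,::-1]
cv2.imwrite('pics/w3.png',a)
cv2.imwrite('pics/s3.png',cv2.resize(s[180:300,170:330],(800,600),interpolation=cv2.INTER_CUBIC)[...,::-1])
```

```text
(no output)
```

View pics/w3.png

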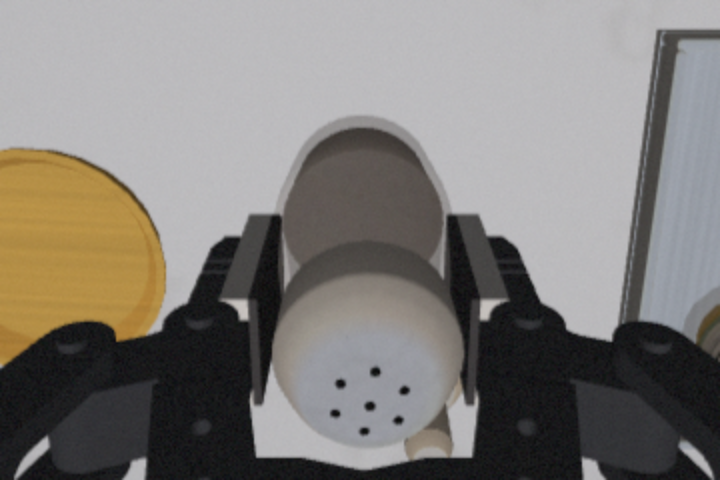

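View pics/s3.png

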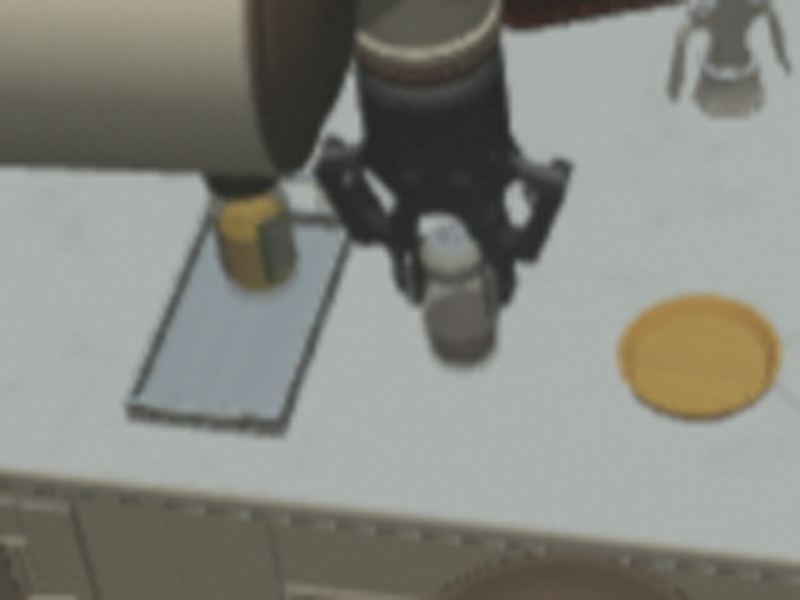

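The shaker is held centred and upright at its narrower waist, and the spice jar stands in the tray. Next it goes to the tray's front half.

Request:
step_arm([
  [-0.005,0.035,0],
  [-0.01,0.075,0],
  [-0.015,0.115,0],
  [-0.015,0.15,0],
  [-0.015,0.15,0],
  [-0.015,0.15,0.02],
  [-0.015,0.15,0.035],
  [-0.015,0.15,0.045],
], roll=[0,0,0,0,0,0,0,0], gripper=[30,30,30,30,30,30,30,30])

```text
time_s: 7.7
position: [0.4498, 0.3093, 0.0675]
orientation: [-3.139, -0.005, 3.141]
wrist_force: [-0.5, 0.1, -0.9]
width: 0.0371
gripper_force: 30.5
```

Request:
step_arm([
  [0,0,0.004],
  [0,0,0.007],
  [0,0,0.009],
  [0,0,0.01],
  [0,0,0.01],
], roll=[0,0,0,0,0], gripper=[30,30,30,30,30])

```text
time_s: 8.12
position: [0.453, 0.3101, 0.062]
orientation: [3.141, 0.002, 3.14]
wrist_force: [-0.5, -0.3, -0.4]
width: 0.037
gripper_force: 30.5
```

Request:
step_arm([
  [0,0,0.001],
  [0,0,0.002],
  [0,0,0.002],
], roll=[0,0,0], gripper=[30,30,30])

```text
time_s: 8.37
position: [0.454, 0.3104, 0.0618]
orientation: [3.141, 0.004, 3.141]
wrist_force: [-3.3, -2.8, 14.4]
width: 0.0372
gripper_force: 32.8
```

Request:
step_arm([
  [0,0,-0.001],
  [0,0,-0.001],
  [0,0,-0.001],
  [0,0,-0.001],
  [0,0,-0.04],
  [0,0,-0.08],
  [0,0,-0.12],
  [0,-0.04,-0.12],
], roll=[0,0,0,0,0,0,0,0], gripper=[75,75,75,75,75,75,75,75])

```text
time_s: 9.03
position: [0.4568, 0.2755, 0.1882]
orientation: [3.134, 0.016, -3.137]
wrist_force: [1.6, 0.1, 1.6]
width: 0.0639
gripper_force: 0.0
```

Request:
step_arm([
  [-0.03,-0.33,0],
  [-0.06,-0.33,0],
  [-0.08,-0.33,0],
  [-0.08,-0.33,0],
  [-0.08,-0.33,0],
  [-0.08,-0.33,0],
  [-0.08,-0.33,0],
  [-0.08,-0.33,0],
], roll=[0,0,0,0,0,0,0,0], gripper=[75,75,75,75,75,75,75,75])

```text
time_s: 9.7
position: [0.5298, -0.0555, 0.1786]
orientation: [3.141, 0.0, 3.14]
wrist_force: [0.4, -0.3, -0.1]
width: 0.064
gripper_force: 0.0
```

Request:
step_arm([
  [0,0,0.02],
  [0,0,0.04],
  [0,0,0.04],
  [0,0,0.04],
], roll=[0,0,0,0], gripper=[75,75,75,75])

```text
time_s: 10.03
position: [0.5287, -0.0531, 0.1375]
orientation: [3.14, -0.003, 3.14]
wrist_force: [-0.2, 0.4, 1.1]
width: 0.0641
gripper_force: 0.0
```

Run:
```python
from h import *
near(.546,-.085,.03,.12,save='pics/w4.png')
near(.546,-.085,.088,.12)
near(.46,-.24,.022,.04,.09)
im,d=camera('top'); P=cloud('top',d)
for x,y in((.529,.31),(.453,.31)):
    m=(P[...,2]>.06)&(P[...,2]<.13)&(abs(P[...,0]-x)<.035)&(abs(P[...,1]-y)<.035); q=P[m]; print(q.min(0),q.max(0))
```

```text
min [ 0.5324 -0.1037  0.03  ] max [ 0.5631 -0.071   0.1026] mid [ 0.5477 -0.0874] 2970 tcp [ 0.5297 -0.0531  0.1389]
min [ 0.542  -0.0935  0.088 ] max [ 0.5549 -0.0813  0.1024] mid [ 0.5484 -0.0874] 500 tcp [ 0.5303 -0.0532  0.1397]
min [ 0.4442 -0.2499  0.022 ] max [ 0.55   -0.1797  0.0312] mid [ 0.4971 -0.2148] 5773 tcp [ 0.5306 -0.0532  0.1401]
[0.5022247  0.28685267 0.06046771] [0.54496553 0.33124343 0.12024919]
[0.43468893 0.29470708 0.06025704] [0.4680543  0.33010604 0.09888002]
```

View pics/w4.png

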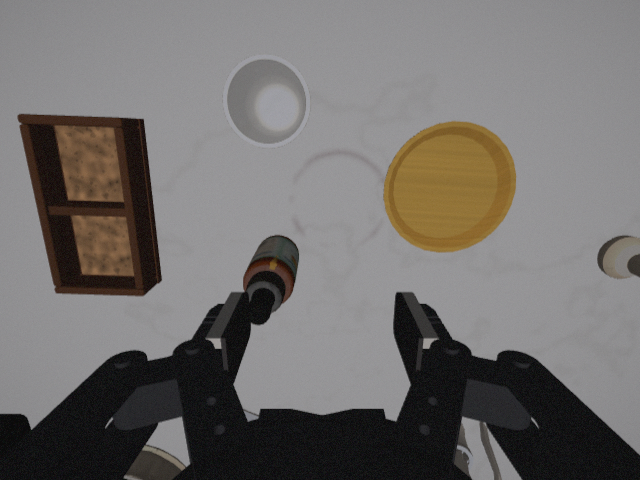

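The brown dropper bottle is at (270,270), with its tip just right of the left finger. The shot glass at (266,100) and the rack at (90,205) are clear. I'll shift over it, then go down.

Request:
step_arm([
  [-0.0175,-0.034,0],
  [-0.0175,-0.034,0],
  [-0.0175,-0.034,0.01],
  [-0.0175,-0.034,0.04],
  [-0.0175,-0.034,0.07],
  [-0.0175,-0.034,0.08],
  [-0.0175,-0.034,0.082],
  [-0.0175,-0.034,0.082],
], roll=[0,0,0,0,0,0,0,0], gripper=[75,75,75,75,75,75,75,75])

```text
time_s: 10.9
position: [0.5469, -0.0869, 0.0566]
orientation: [3.141, -0.001, 3.141]
wrist_force: [0.6, 0.0, 0.2]
width: 0.0639
gripper_force: 0.0
```

Request:
step_arm([
  [0,0,0],
  [0,0,0],
  [0,0,0],
  [0,0,0],
  [0,0,0],
  [0,0,-0.03],
  [0,0,-0.06],
  [0,0,-0.06],
], roll=[0,0,0,0,0,0,0,0], gripper=[20,20,20,20,20,20,20,20])

```text
time_s: 11.57
position: [0.5514, -0.089, 0.1235]
orientation: [-3.137, 0.011, 3.141]
wrist_force: [1.7, 0.0, 0.2]
width: 0.0306
gripper_force: 30.2
```

Request:
step_arm([
  [0,-0.03,0],
  [0.005,-0.07,0],
  [0.01,-0.1,0],
  [0.01,-0.129,0],
  [0.01,-0.129,0],
  [0.01,-0.129,0],
  [0.01,-0.129,0.015],
  [0.01,-0.129,0.03],
], roll=[0,0,0,0,0,0,0,0], gripper=[20,20,20,20,20,20,20,20])

```text
time_s: 12.23
position: [0.5381, -0.2159, 0.0875]
orientation: [-3.141, 0.002, 3.141]
wrist_force: [-0.5, 0.4, -1.0]
width: 0.0313
gripper_force: 30.2
```

Request:
step_arm([
  [0,0,0.007],
  [0,0,0.013],
  [0,0,0.018],
  [0,0,0.021],
  [0,0,0.022],
  [0,0,0.022],
], roll=[0,0,0,0,0,0], gripper=[20,20,20,20,20,20])

```text
time_s: 12.73
position: [0.5375, -0.2164, 0.0651]
orientation: [-3.141, 0.001, 3.141]
wrist_force: [0.5, -0.3, -0.7]
width: 0.0308
gripper_force: 30.2
```

Request:
step_arm([
  [0,0,0.001],
  [0,0,0.002],
  [0,0,0.003],
  [0,0,0.003],
], roll=[0,0,0,0], gripper=[20,20,20,20])

```text
time_s: 13.07
position: [0.5384, -0.2169, 0.0649]
orientation: [-3.141, 0.002, 3.141]
wrist_force: [-4.9, 4.0, 15.8]
width: 0.031
gripper_force: 31.7
```

Request:
step_arm([
  [0,0,-0.001],
  [0,0,-0.001],
  [0,0,-0.001],
  [0,0,-0.001],
  [0,0,-0.03],
  [0,0,-0.06],
  [0,0,-0.085],
  [0,0,-0.085],
], roll=[0,0,0,0,0,0,0,0], gripper=[60,60,60,60,60,60,60,60])

```text
time_s: 13.73
position: [0.5402, -0.2185, 0.1527]
orientation: [-3.136, 0.009, 3.141]
wrist_force: [0.5, -0.4, 1.5]
width: 0.0513
gripper_force: 0.0
```

Request:
step_arm([
  [0.0,-0.03,0],
  [0.008,-0.07,0],
  [0.008,-0.1,0],
  [0.008,-0.121,0],
  [0.008,-0.121,0],
  [0.008,-0.121,0],
  [0.008,-0.121,0.0],
  [0.008,-0.121,0.0],
], roll=[0,0,0,0,0,0,0,0], gripper=[75,75,75,75,75,75,75,75])

```text
time_s: 14.4
position: [0.529, -0.336, 0.1461]
orientation: [3.14, -0.001, -3.141]
wrist_force: [-0.4, 0.6, 0.2]
width: 0.064
gripper_force: 0.0
```

Run:
```python
from h import *
near(.529,-.338,.03,.12,.033,save='pics/w5.png')
near(.529,-.338,.088,.12,.033)
near(.451,-.338,.03,.1,.035)
near(.538,-.215,.05,.13)
```

```text
min [ 0.5139 -0.3568  0.0301] max [ 0.5424 -0.3241  0.102 ] mid [ 0.5281 -0.3405] 2579 tcp [ 0.5291 -0.336   0.1463]
min [ 0.5238 -0.3469  0.0882] max [ 0.5367 -0.3341  0.1014] mid [ 0.5302 -0.3405] 492 tcp [ 0.5292 -0.3362  0.1465]
min [ 0.4305 -0.3604  0.0337] max [ 0.4734 -0.3175  0.079 ] mid [ 0.4519 -0.339 ] 5459 tcp [ 0.5292 -0.3364  0.1466]
min [ 0.521  -0.2344  0.05  ] max [ 0.5544 -0.2021  0.1081] mid [ 0.5377 -0.2182] 3351 tcp [ 0.5292 -0.3366  0.1467]
```

View pics/w5.png

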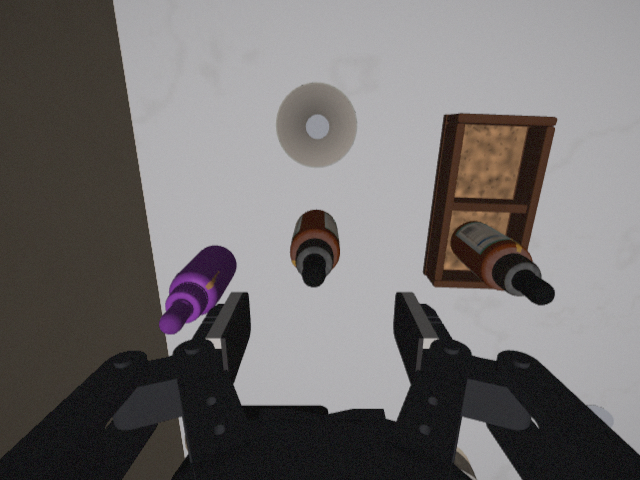

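The brown bottle sits between the fingers at (315,245), with purple at (198,290) left untouched. The first bottle stands in the far bay at (490,255). I'll narrow the opening to keep clear of the purple one.

Request:
step_arm([
  [-0.001,-0.004,0],
  [-0.001,-0.004,0],
  [-0.001,-0.004,0.03],
  [-0.001,-0.004,0.06],
  [-0.001,-0.004,0.08],
  [-0.001,-0.004,0.0885],
  [-0.001,-0.004,0.0885],
  [-0.001,-0.004,0.0885],
], roll=[0,0,0,0,0,0,0,0], gripper=[58,58,58,58,58,58,58,58])

```text
time_s: 15.27
position: [0.5303, -0.3418, 0.0588]
orientation: [-3.141, 0.0, 3.141]
wrist_force: [-0.7, -0.7, 0.1]
width: 0.0493
gripper_force: 0.0
```

Request:
step_arm([
  [0,0,0],
  [0,0,0],
  [0,0,0],
  [0,0,0],
  [0,0,0],
  [0,0,-0.03],
  [0,0,-0.06],
  [0,0,-0.06],
], roll=[0,0,0,0,0,0,0,0], gripper=[20,20,20,20,20,20,20,20])

```text
time_s: 15.93
position: [0.5331, -0.3443, 0.1255]
orientation: [-3.133, 0.009, 3.141]
wrist_force: [0.3, -1.1, 1.0]
width: 0.0311
gripper_force: 30.3
```

Request:
step_arm([
  [0,0,-0.03],
  [0,0,-0.055],
  [0.02,0.03,-0.055],
  [0.04,0.06,-0.055],
  [0.052,0.09,-0.055],
  [0.052,0.127,-0.055],
  [0.052,0.127,-0.055],
  [0.052,0.127,-0.055],
], roll=[0,0,0,0,0,0,0,0], gripper=[20,20,20,20,20,20,20,20])

```text
time_s: 16.6
position: [0.478, -0.213, 0.1733]
orientation: [-3.141, 0.0, -3.14]
wrist_force: [-0.5, -0.7, -1.2]
width: 0.0309
gripper_force: 30.3
```

Request:
step_arm([
  [0,0,0.03],
  [0,0,0.055],
  [0,0,0.075],
  [0,0,0.09],
  [0,0,0.1],
  [0,0,0.105],
  [0,0,0.107],
  [0,0,0.107],
], roll=[0,0,0,0,0,0,0,0], gripper=[20,20,20,20,20,20,20,20])

```text
time_s: 17.27
position: [0.4789, -0.2153, 0.067]
orientation: [-3.141, 0.001, 3.14]
wrist_force: [-0.1, -0.7, -0.4]
width: 0.0312
gripper_force: 30.3
```

Request:
step_arm([
  [0,0,0.001],
  [0,0,0.002],
  [0,0,0.003],
  [0,0,0.003],
], roll=[0,0,0,0], gripper=[20,20,20,20])

```text
time_s: 17.6
position: [0.4801, -0.2156, 0.0665]
orientation: [-3.139, 0.004, 3.141]
wrist_force: [-2.8, 4.3, 15.4]
width: 0.031
gripper_force: 31.8
```

Contact. Release and go to the jigger (about 0.452, -0.339).

Request:
step_arm([
  [0,0,-0.001],
  [0,0,-0.001],
  [0,0,-0.001],
  [0,0,-0.001],
  [0,0,-0.03],
  [0,0,-0.06],
  [0,0,-0.085],
  [0,0,-0.085],
], roll=[0,0,0,0,0,0,0,0], gripper=[60,60,60,60,60,60,60,60])

```text
time_s: 18.27
position: [0.4811, -0.2166, 0.1539]
orientation: [-3.135, 0.008, 3.141]
wrist_force: [0.7, -0.5, 0.2]
width: 0.0515
gripper_force: 0.0
```

Request:
step_arm([
  [0.01,-0.03,0],
  [0.02,-0.07,0],
  [0.026,-0.1,0],
  [0.026,-0.124,0],
  [0.026,-0.124,0],
  [0.026,-0.124,0.01],
  [0.026,-0.124,0.03],
  [0.026,-0.124,0.03],
], roll=[0,0,0,0,0,0,0,0], gripper=[75,75,75,75,75,75,75,75])

```text
time_s: 18.93
position: [0.45, -0.3349, 0.1133]
orientation: [3.135, -0.005, 3.141]
wrist_force: [-1.4, 0.6, -0.9]
width: 0.0643
gripper_force: 0.0
```

Run:
```python
from h import *
near(.452,-.339,.05,.1,.035)
near(.538,-.215,.05,.13,.028)
near(.478,-.215,.05,.13,.028)
```

```text
min [ 0.4309 -0.3607  0.05  ] max [ 0.4741 -0.3181  0.0801] mid [ 0.4525 -0.3394] 4102 tcp [ 0.4505 -0.3354  0.1149]
min [ 0.5316 -0.2175  0.0829] max [ 0.5341 -0.2154  0.0895] mid [ 0.5329 -0.2164] 22 tcp [ 0.4514 -0.3363  0.1166]
min [ 0.4622 -0.2322  0.05  ] max [ 0.4948 -0.1997  0.1083] mid [ 0.4785 -0.2159] 4778 tcp [ 0.452  -0.3372  0.1178]
```

Request:
step_arm([
  [0,-0.002,0.02],
  [0,-0.002,0.04],
  [0,-0.002,0.055],
  [0,-0.002,0.061],
  [0,-0.002,0.061],
  [0,-0.002,0.061],
  [0,-0.002,0.061],
], roll=[0,0,0,0,0,0,0], gripper=[75,75,75,75,75,75,75])

```text
time_s: 19.67
position: [0.4529, -0.3412, 0.0588]
orientation: [-3.139, 0.002, 3.141]
wrist_force: [0.8, 0.4, -0.6]
width: 0.0638
gripper_force: 0.0
```

Request:
step_arm([
  [0,0,0],
  [0,0,0],
  [0,0,0],
  [0,0,0],
  [0,0,-0.03],
  [0,0,-0.06],
  [0,0,-0.1],
  [0,0,-0.13],
], roll=[0,0,0,0,0,0,0,0], gripper=[25,25,25,25,25,25,25,25])

```text
time_s: 20.33
position: [0.4521, -0.3405, 0.1896]
orientation: [-3.141, 0.001, 3.141]
wrist_force: [0.8, -0.5, -0.4]
width: 0.0418
gripper_force: 31.1
```

Request:
step_arm([
  [0,0.03,0],
  [-0.01,0.07,0],
  [-0.02,0.11,0],
  [-0.03,0.15,0],
  [-0.042,0.19,0],
  [-0.042,0.23,0],
  [-0.042,0.26,0],
  [-0.042,0.28,0],
], roll=[0,0,0,0,0,0,0,0], gripper=[25,25,25,25,25,25,25,25])

```text
time_s: 21.0
position: [0.4936, -0.0573, 0.1868]
orientation: [3.141, -0.001, -3.14]
wrist_force: [0.5, -0.1, -0.5]
width: 0.0417
gripper_force: 31.1
```

Request:
step_arm([
  [0,0.03,0],
  [0,0.06,0],
  [0,0.09,0],
  [0,0.1,0],
  [0,0.1,0.03],
  [0,0.1,0.06],
  [0,0.1,0.09],
  [0,0.1,0.105],
], roll=[0,0,0,0,0,0,0,0], gripper=[25,25,25,25,25,25,25,25])

```text
time_s: 21.67
position: [0.4918, 0.0397, 0.0785]
orientation: [3.141, -0.005, 3.141]
wrist_force: [-0.6, -0.5, -1.0]
width: 0.0418
gripper_force: 31.2
```

Request:
step_arm([
  [0,0,0.006],
  [0,0,0.012],
  [0,0,0.016],
  [0,0,0.018],
  [0,0,0.019],
  [0,0,0.019],
], roll=[0,0,0,0,0,0], gripper=[25,25,25,25,25,25])

```text
time_s: 22.17
position: [0.4951, 0.0394, 0.064]
orientation: [-3.141, 0.002, 3.141]
wrist_force: [0.5, 0.0, -1.5]
width: 0.0417
gripper_force: 31.2
```

Request:
step_arm([
  [0,0,0.001],
  [0,0,0.002],
  [0,0,0.003],
  [0,0,0.003],
], roll=[0,0,0,0], gripper=[25,25,25,25])

```text
time_s: 22.5
position: [0.4958, 0.0396, 0.0624]
orientation: [-3.141, 0.002, 3.141]
wrist_force: [-3.9, 1.6, 11.4]
width: 0.0418
gripper_force: 31.3
```

Request:
step_arm([
  [0,0,-0.001],
  [0,0,-0.001],
  [0,0,-0.001],
  [0,0,-0.001],
  [0,0,-0.03],
  [0,0,-0.06],
  [0,0,-0.1],
  [0,0,-0.14],
], roll=[0,0,0,0,0,0,0,0], gripper=[75,75,75,75,75,75,75,75])

```text
time_s: 23.17
position: [0.4933, 0.0397, 0.2008]
orientation: [3.141, -0.003, 3.14]
wrist_force: [1.0, -0.8, 0.1]
width: 0.064
gripper_force: 0.0
```

Request:
step_arm([
  [0.04,0,-0.03],
  [0.08,0,-0.06],
  [0.12,0,-0.06],
  [0.15,0,-0.06],
  [0.15,0,-0.06],
  [0.15,0,-0.06],
  [0.15,0,-0.06],
  [0.15,0,-0.06],
], roll=[0,0,0,0,0,0,0,0], gripper=[75,75,75,75,75,75,75,75])

```text
time_s: 23.83
position: [0.3451, 0.0396, 0.2601]
orientation: [3.141, -0.001, 3.141]
wrist_force: [-0.5, 0.2, -0.2]
width: 0.0643
gripper_force: 0.0
```

Run:
```python
from h import *
im,d=camera('top'); cv2.imwrite('pics/end.png',cv2.resize(im[190:300,90:530],(800,200),interpolation=cv2.INTER_CUBIC)[...,::-1]); s,ds=camera('scene')
cv2.imwrite('pics/end.png',np.vstack([cv2.resize(im[190:300,90:530],(800,200),interpolation=cv2.INTER_CUBIC),cv2.resize(s[190:310,170:490],(800,300),interpolation=cv2.INTER_CUBIC)])[...,::-1])
Q={'top':cloud('top',d),'scene':cloud('scene',ds)}
for nm,x,y,zl in(('spice',.529,.31,.06),('salt',.453,.31,.06),('jig',.493,.04,.05),('dFar',.537,-.217,.06),('dNear',.477,-.215,.06),('shot',.436,-.082,.03),('stop',.545,.184,.02)):
    for c,P in Q.items():
        m=(P[...,2]>zl)&(P[...,2]<.13)&(abs(P[...,0]-x)<.03)&(abs(P[...,1]-y)<.03); q=P[m]
        print(nm,c,((q.min(0)+q.max(0))/2)[:2].round(3),q.max(0)[2].round(3)) if len(q) else print(nm,c,'-')
```

```text
spice top [0.524 0.308] 0.12
spice scene -
salt top [0.451 0.31 ] 0.099
salt scene [0.443 0.297] 0.063
jig top [0.494 0.043] 0.088
jig scene [0.493 0.042] 0.083
dFar top [ 0.536 -0.215] 0.111
dFar scene [ 0.532 -0.216] 0.108
dNear top [ 0.475 -0.211] 0.111
dNear scene [ 0.471 -0.214] 0.107
shot top [ 0.436 -0.082] 0.069
shot scene [ 0.437 -0.082] 0.066
stop top [0.544 0.185] 0.06
stop scene [0.544 0.184] 0.055
```

View pics/end.png

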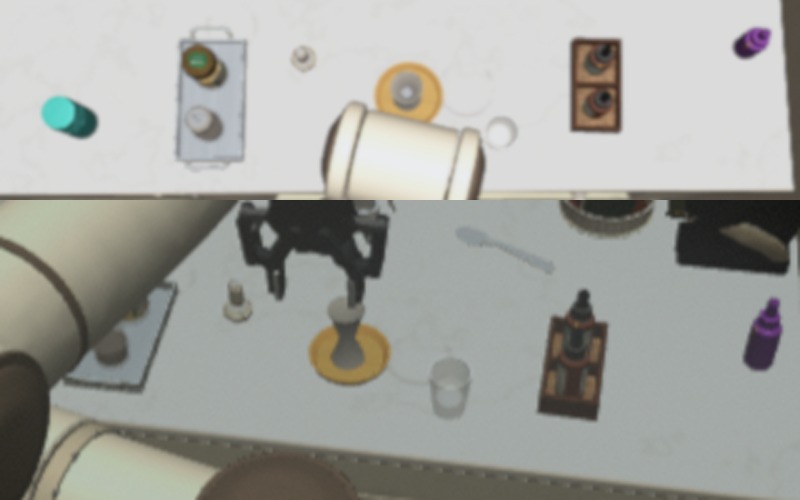

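All five things stand upright in their holders: spice jar (200,62) and salt shaker (203,123) in the tray, jigger (408,92) in the dish, bottles (598,60) and (598,103) in the rack. The shot glass and stopper have not moved.

```bash
python3 -c "
from station import *
print(hand_in())"
```

```text
the job is handed in; nothing more can be done
None
```

The job is handed in at about 24 s of the 128 s allowed: both dropper bottles, the salt shaker, the spice jar and the jigger stand upright in their holders, and the shot glass and stopper were not moved; the hand-in returned no verdict.

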